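Knock the stuck pods out of the coffee pod cups and clear the knock-out station

TASK

Take each pod cup that has a used pod stuck in it and, keeping it in the grip, rap its mouth on the black knock plate until the pod drops out there; stand every cup back on the green mat, mouth down. With all the pods knocked out, use the scraper to push the pods and the loose orange caps off the plate into the catch tray, and stand the scraper back on its white strip. Leave the mug, the canister and the scissors alone.

Things in the scene. Friction and masses are not known exactly. Their poses are not given: they have to be found in the camera images.
- station: Fixed steel knock-out station; z up, origin on the counter under the centre of its knock plate: black rubber, 230 mm (x) by 210 mm (y), top 40 mm above the origin. Walls 5 mm thick rise 15 mm above the plate along both x sides and the +y edge; the -y edge is open, to the catch tray.
- tray (a point): Centre of the inner floor of the catch tray, fixed to the station beyond the plate's open -y edge. Axes as the station's. Floor 230 mm (x) by 110 mm (y), 4 mm above the counter (36 mm below the plate); walls 30 mm high on its three outer sides.
- mat: Fixed thin green mat for the cups, 150 mm (x) by 320 mm (y), 4 mm thick; origin at the centre of its underside.
- rest: Fixed thin white strip on which the scraper is kept, 240 mm (x) by 60 mm (y), 2 mm thick; origin at the centre of its underside.
- scraper: Loose scraper block, 0.2 kg: blue bar 205 mm (x) by 50 mm (y), 38 mm high, with a wooden grip 90 mm (x) by 18 mm (y) on its middle, from 38 to 82 mm high. Origin at the centre of its underside, z up. It starts standing on the rest.
- mug: White mug, 80 mm wide, 95 mm high, a bystander; origin at the centre of its underside.
- canister: Cream canister, 104 mm wide, 115 mm high without its 16 mm handle, a bystander; origin at the centre of its underside.
- scissors: Yellow scissors lying flat, 150 by 40 mm, 9 mm thick, a bystander; origin at the middle of the underside.
- cup_a: Clear tapered pod cup, 0.12 kg, mouth down on the mat. Origin at the centre of its mouth, z up to its closed end. Mouth 66 mm across (wall 3 mm), shoulder 50 mm across at height 75 mm; above it a black foot to grip, 36 mm across, top at 109 mm. Three ribs inside (one orange, sprung), 62 to 70 mm up, may grip a pod's flange; it will not fall out of itself. Some cups are empty.
- cup_b: Clear tapered pod cup, 0.12 kg, mouth down on the mat. Origin at the centre of its mouth, z up to its closed end. Mouth 66 mm across (wall 3 mm), shoulder 50 mm across at height 75 mm; above it a black foot to grip, 36 mm across, top at 109 mm. Three ribs inside (one orange, sprung), 62 to 70 mm up, may grip a pod's flange; it will not fall out of itself. Some cups are empty.
- cup_c: Clear tapered pod cup, 0.12 kg, mouth down on the mat. Origin at the centre of its mouth, z up to its closed end. Mouth 66 mm across (wall 3 mm), shoulder 50 mm across at height 75 mm; above it a black foot to grip, 36 mm across, top at 109 mm. Three ribs inside (one orange, sprung), 62 to 70 mm up, may grip a pod's flange; it will not fall out of itself. Some cups are empty.
- pod_a: Used steel coffee pod, red, 40 g, or absent. 28 mm high, body 29 mm across, flange at its top 37 mm across, 4 mm thick. Origin at the centre of its narrow end, z to the flange. If present it is wedged in cup_a, origin 40 mm above the mouth; each brisk rap of the mouth (0.12 to 0.2 m/s is plenty) jolts it 1 to 4 mm down; after about 7 mm it drops.
- pod_b: Used steel coffee pod, blue, 40 g, or absent. 28 mm high, body 29 mm across, flange at its top 37 mm across, 4 mm thick. Origin at the centre of its narrow end, z to the flange. If present it is wedged in cup_b, origin 40 mm above the mouth; each brisk rap of the mouth (0.12 to 0.2 m/s is plenty) jolts it 1 to 4 mm down; after about 7 mm it drops.
- pod_c: Used steel coffee pod, brass-coloured, 40 g, or absent. 28 mm high, body 29 mm across, flange at its top 37 mm across, 4 mm thick. Origin at the centre of its narrow end, z to the flange. If present it is wedged in cup_c, origin 40 mm above the mouth; each brisk rap of the mouth (0.12 to 0.2 m/s is plenty) jolts it 1 to 4 mm down; after about 7 mm it drops.
- cap_0: Loose orange plastic pod cap, a disc 26 mm across and 6 mm thick, 10 g, lying on the knock plate, or absent; origin at the centre of its underside.
- cap_1: Loose orange plastic pod cap, a disc 26 mm across and 6 mm thick, 10 g, lying on the knock plate, or absent; origin at the centre of its underside.
- cap_2: Loose orange plastic pod cap, a disc 26 mm across and 6 mm thick, 10 g, lying on the knock plate, or absent; origin at the centre of its underside.

How it is judged:
On the way, in this order (a step that is already met when the one before it is completed fails the run):
1. every pod has been knocked out of its cup and lies in the knock-out station (x of pod_a in the frame of station between -0.117 and 0.117 m and y of pod_a in the frame of station between -0.22 and 0.107 m and z of pod_a in the frame of station between -0.01 and 0.072 m and x of pod_b in the frame of station between -0.117 and 0.117 m and y of pod_b in the frame of station between -0.22 and 0.107 m and z of pod_b in the frame of station between -0.01 and 0.072 m and x of pod_c in the frame of station between -0.117 and 0.117 m and y of pod_c in the frame of station between -0.22 and 0.107 m and z of pod_c in the frame of station between -0.01 and 0.072 m), for 0.2 s.
2. then the scraper is down on the knock plate (x of scraper in the frame of station between -0.05 and 0.05 m and y of scraper in the frame of station between -0.16 and 0.11 m and z of scraper in the frame of station between 0.03 and 0.05 m and angle between scraper's own z axis and vertical below 0.3 rad), for 0.1 s.
3. all pods and caps are in the catch tray while the scraper is still down on the plate (all of step 2 and x of pod_a in the frame of station between -0.117 and 0.117 m and y of pod_a in the frame of station between -0.22 and -0.1 m and z of pod_a in the frame of station between -0.01 and 0.047 m and x of pod_b in the frame of station between -0.117 and 0.117 m and y of pod_b in the frame of station between -0.22 and -0.1 m and z of pod_b in the frame of station between -0.01 and 0.047 m and x of pod_c in the frame of station between -0.117 and 0.117 m and y of pod_c in the frame of station between -0.22 and -0.1 m and z of pod_c in the frame of station between -0.01 and 0.047 m and x of cap_0 in the frame of station between -0.117 and 0.117 m and y of cap_0 in the frame of station between -0.22 and -0.1 m and z of cap_0 in the frame of station between -0.01 and 0.047 m and x of cap_1 in the frame of station between -0.117 and 0.117 m and y of cap_1 in the frame of station between -0.22 and -0.1 m and z of cap_1 in the frame of station between -0.01 and 0.047 m and x of cap_2 in the frame of station between -0.117 and 0.117 m and y of cap_2 in the frame of station between -0.22 and -0.1 m and z of cap_2 in the frame of station between -0.01 and 0.047 m), for 0.05 s.
At the end, for the whole second after the job is handed in: All pods and caps lie in the catch tray, below plate level; each cup stands mouth down on the green mat, its centre within the mat, upright within 0.12 rad; the scraper stands on the white strip within 50 mm of its centre lengthwise, 30 mm across, upright within 0.12 rad; all at rest (x of pod_a in the frame of station between -0.117 and 0.117 m and y of pod_a in the frame of station between -0.22 and -0.1 m and z of pod_a in the frame of station between -0.01 and 0.047 m and x of pod_b in the frame of station between -0.117 and 0.117 m and y of pod_b in the frame of station between -0.22 and -0.1 m and z of pod_b in the frame of station between -0.01 and 0.047 m and x of pod_c in the frame of station between -0.117 and 0.117 m and y of pod_c in the frame of station between -0.22 and -0.1 m and z of pod_c in the frame of station between -0.01 and 0.047 m and x of cap_0 in the frame of station between -0.117 and 0.117 m and y of cap_0 in the frame of station between -0.22 and -0.1 m and z of cap_0 in the frame of station between -0.01 and 0.047 m and x of cap_1 in the frame of station between -0.117 and 0.117 m and y of cap_1 in the frame of station between -0.22 and -0.1 m and z of cap_1 in the frame of station between -0.01 and 0.047 m and x of cap_2 in the frame of station between -0.117 and 0.117 m and y of cap_2 in the frame of station between -0.22 and -0.1 m and z of cap_2 in the frame of station between -0.01 and 0.047 m and x of cup_a in the frame of mat between -0.075 and 0.075 m and y of cup_a in the frame of mat between -0.16 and 0.16 m and z of cup_a in the frame of mat between -0.002 and 0.012 m and angle between each of cup_a, cup_b, cup_c, scraper's own z axis and vertical below 0.12 rad and linear speed of each of cup_a, cup_b, cup_c, scraper below 0.03 m/s and x of cup_b in the frame of mat between -0.075 and 0.075 m and y of cup_b in the frame of mat between -0.16 and 0.16 m and z of cup_b in the frame of mat between -0.002 and 0.012 m and x of cup_c in the frame of mat between -0.075 and 0.075 m and y of cup_c in the frame of mat between -0.16 and 0.16 m and z of cup_c in the frame of mat between -0.002 and 0.012 m and x of scraper in the frame of rest between -0.05 and 0.05 m and y of scraper in the frame of rest between -0.03 and 0.03 m and z of scraper in the frame of rest between -0.002 and 0.01 m); the robot touches nothing.
It fails at once if the mug, canister or scissors are disturbed (moved over 30 mm) (distance of any of mug, canister, scissors from where it was at the start of the episode above 0.03 m).
It fails at once if a cup is dropped or thrown instead of being rapped in the grip ((linear speed of cup_a above 0.6 m/s and contact force between the fingers and cup_a below 0.05 N) or (linear speed of cup_b above 0.6 m/s and contact force between the fingers and cup_b below 0.05 N) or (linear speed of cup_c above 0.6 m/s and contact force between the fingers and cup_c below 0.05 N)).
Of pod_a, pod_b, pod_c only 2 to 3 are there at a start; the rules pass over those that are not, and their reading is None.
Of cap_0, cap_1, cap_2 only 1 to 3 are there at a start; the rules pass over those that are not, and their reading is None.
At some moment in a run one of scraper, cap_0, cap_1, cap_2 may be knocked a few centimetres aside while the robot is not near it.
It also fails if it takes over 210 s, if anything falls off the work surface, if the arm or the gripper's body presses on something with over 40 N, if the wrist force passes 120 N, or if a joint passes its speed limit or range.

ROBOT

A 6-joint arm with a two-finger parallel gripper is mounted at the origin on the work surface. World frame = base frame: x ahead of the robot, y to its left, z up, the work surface at z = 0. Lengths are in m, angles in rad, forces in N, time in s.
With the tool pointing down it reaches from about 0.375 to 0.9 m from the base axis. Payload 3.1 kg.
Tool frame: the origin (TCP) lies at the very end of the fingers, on their centre line; the grasp point (between the pads) lies 19 mm behind it; z points along the fingers, y is the line along which they close (so a half turn about z gives the same grasp; the last joint's range is limited). The gripper opens to 85 mm and grips with 20 to 120 N. Pads are 22 mm wide; open, the fingers measure 114 mm over their backs; the gripper's body (76 mm by 85 mm) begins 54 mm behind the grasp point. The pads swing forward as they close: fully open they stand 13 mm farther back than shut.
Start: joints at [1.137, 0.527, 1.433, -0, 1.181, -0.178], TCP at [0.158, 0.605, 0.231] pointing down, gripper open.
Joint ranges: [-3.08, 3.08], [-0.75, 2.2], [0.22, 2.44], [-1.43, 4.57], [0, 2.65], [-2.85, 2.85]. Speed limits (rad/s): [2.79, 2.79, 3.14, 3.14, 3.14, 3.14].

INTERFACE

Orientations are given as a unit quaternion [x, y, z, w].
In Python, from station import manip gives the robot as it stands.
- The arm moves only by the shell command python3 -m handwheel 'ROWS' [FORCE]. ROWS is JSON, a list of rows, each a list of 7 numbers: the shift along the world's x, y, z in mm, then the turn, a rotation vector about the world's x, y, z in degrees, then the opening, from 0 (shut) to 1 (fully open). A call has exactly 10 rows; each row shifts and turns the commanded pose from where the row before left it; what a row does not reach is not made up. A row lasts 1/8 s, in which the tool goes at most 62.5 mm and 10.7 degrees, less where a joint would pass 70% of its speed; a pose out of reach is approached as far as the arm can. A call is refused whole if a number of a shift passes 62.5 or a number of a turn 10.7, either way. A call with a gripper value outside its range is refused whole. The fingers move at their own pace and stop on an object; FORCE is the grip in N (left out, the last holds). Time passes only in rows, so rows that do not move let the fingers close, or fill a call up. It gives the time, the measured TCP pose, the force, the opening and the grip force at its end, in the units of the state.
- manip.sense(): the state, without advancing time (a new reading comes with each control period).
- manip.snapshot(name): name is "scene" or "top" or "wrist"; returns the picture (384x512x3 uint8, red, green, blue); there is no depth.
- manip.get_calibration(name): a dict with "K" (3x3 intrinsics, pixels), "rvec" (rotation vector, rad) and "tvec" (3), from world to camera coordinates, as OpenCV has them. Camera axes: x right, y down, z forward; pixel columns grow to the right and rows downward; lengths in m; the calibration is good to about 2 mm. A picture is of the moment at which its call begins: read the wrist's pose just before it. get_calibration takes no time and is no camera call; for the wrist camera it gives the pose at the moment of the call.
- manip.sign_off(): hands the job in; it is judged then, once.
The state is a dict: "t": time; "q": joint angles; "qd": joint speeds; "tau": joint torques, N m; "tcp_pos": TCP position; "tool_rot": TCP orientation; "force": force on the tool from outside, world axes, zero at the start; "ft_torque": the same for the moment, N m; "finger_gap": opening from 0.0 (shut) to 1.0 (fully open); "gripper_force": force on a finger pad.
Only numpy, scipy, OpenCV 4.12 (cv2) and the standard library are available. Lean on these libraries where they do the work, as an engineer would, in place of code of your own. Each camera call takes 0.05 s, during which the arm holds its last target. There are 200 camera calls.

## Working session

There is one attempt and no reset: what is moved stays moved. The work goes in short steps, Python scripts to look and compute and a shell command to move; the robot and the scene stay as the last step left them, time stands still between calls to the robot, and variables do not carry over. Pictures are saved under pics/ and viewed, at most 14 in all, crops included, and the job is handed in when it is done.

```bash
mkdir -p pics; cat > h.py <<'E'
import cv2, numpy as np
from station import manip
def snap(n,f=None):
    c=manip.get_calibration(n); im=manip.snapshot(n)
    if f: cv2.imwrite('pics/'+f,im[:,:,::-1])
    return im,c
def ray(c,u,v,z):
    K=np.array(c['K'],float);R=cv2.Rodrigues(np.array(c['rvec'],float))[0];t=np.array(c['tvec'],float).ravel()
    o=-R.T@t; d=R.T@np.linalg.solve(K,[u,v,1.]); return (o+d*(z-o[2])/d[2])
def proj(c,p):
    return cv2.projectPoints(np.array(p,float).reshape(-1,3),np.array(c['rvec'],float),np.array(c['tvec'],float),np.array(c['K'],float),None)[0].reshape(-1,2)
E
python3 - <<'E'
from h import *
print(manip.sense())
a,_=snap('top','top0.png'); b,_=snap('scene','scene0.png')
for n in('top','scene'):
    c=manip.get_calibration(n);R=cv2.Rodrigues(np.array(c['rvec']))[0];print(n,-R.T@np.array(c['tvec']).ravel(),c['K'])
E
```

```text
{'t': 0.0, 'q': array([ 1.13651522e+00,  5.28445872e-01,  1.43390545e+00, -2.32963260e-05,
        1.18142310e+00, -1.78471585e-01]), 'qd': array([-0.00271201,  0.00135032, -0.00191477, -0.0011737 , -0.00169425,
        0.00027471]), 'tau': array([ 1.43875597e-03, -4.42346621e+01, -1.78032392e+01, -1.67967241e-04,
        8.53108708e-03,  4.29915218e-06]), 'tcp_pos': array([0.15779359, 0.60400382, 0.2303451 ]), 'tool_rot': array([ 1.27551826e-01,  9.91831307e-01, -1.04333584e-03, -3.18747826e-04]), 'force': array([ 0.22906908,  0.59905036, -0.04037581]), 'ft_torque': array([-0.00469305,  0.02302388,  0.01352545]), 'gripper_force': 0.0, 'finger_gap': 0.9992137761832328}
top [ 0.50928852 -0.00298238  0.94111298] [[367.88937068   0.         259.24416095]
 [  0.         367.88937068 193.31764209]
 [  0.           0.           1.        ]]
scene [ 1.1721358  -0.30486083  1.06143922] [[451.0235222    0.         255.19098265]
 [  0.         451.0235222  187.13546312]
 [  0.           0.           1.        ]]
```

View pics/top0.png

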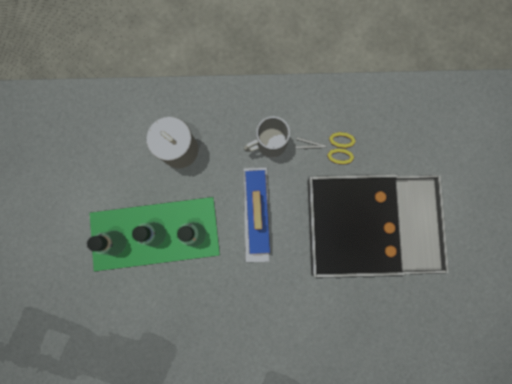

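View pics/scene0.png

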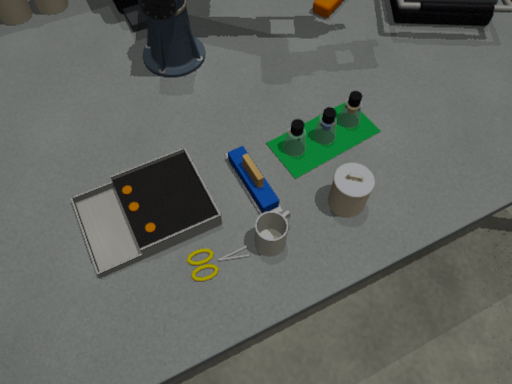

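The top view shows three cups on the mat, with feet near (99,243), (143,233) and (188,233). The scraper is at (257,210), the plate spans about (311,177)-(402,275) with the tray to its right, and three orange caps lie at (381,197), (389,228) and (391,251). Next I'll measure these and look at the cups' contents.

```bash
python3 - <<'E'
from h import *
im,c=snap('top'); s,cs=snap('scene')
hsv=cv2.cvtColor(im,cv2.COLOR_RGB2HSV)
def blobs(m,z,nm,mn=15):
    cn,_=cv2.findContours(m.astype(np.uint8),cv2.RETR_EXTERNAL,cv2.CHAIN_APPROX_NONE)
    for k in cn:
        if cv2.contourArea(k)<mn: continue
        r=cv2.minAreaRect(k); P=[ray(c,*p,z)[:2].round(4).tolist() for p in cv2.boxPoints(r)]
        print(nm,cv2.contourArea(k),np.round(r[0]),ray(c,*r[0],z)[:2].round(4),P)
H,S,V=[hsv[...,i].astype(int) for i in range(3)]
blobs((H>45)&(H<80)&(S>120),.004,'mat',500)
blobs((H>105)&(H<128)&(S>120),.038,'scraper',300)
blobs((H>5)&(H<18)&(S>150),.046,'cap')
blobs((H>10)&(H<28)&(S>60)&(S<=170)&(V>90),.082,'wood')
foot=(V<45); foot[:, 225:]=0; foot[:220]=0; foot[258:]=0
blobs(foot,.100,'foot')
pl=(V<60); pl[:,:300]=0; pl[:165]=0; pl[290:]=0
blobs(pl,.04,'plate',2000)
cv2.imwrite('pics/crop1.png',np.hstack([cv2.resize(s[80:180,265:385],None,fx=3.3,fy=3.3,interpolation=cv2.INTER_CUBIC)[:330,:396],cv2.resize(im[195:275,85:180],None,fx=4,fy=4,interpolation=cv2.INTER_CUBIC)[:330,:][:320].copy() if 0 else cv2.resize(im[195:275,85:225],(400,330),interpolation=cv2.INTER_CUBIC)])[:,:,::-1])
E
```

```text
mat 5980.5 [153. 234.] [0.5232 0.2713] [[0.5776, 0.4396], [0.612, 0.123], [0.4696, 0.1055], [0.4363, 0.4165]]
scraper 1448.0 [257. 211.] [0.5719 0.006 ] [[0.6725, 0.034], [0.6743, -0.0139], [0.474, -0.0213], [0.4722, 0.0254]]
cap 75.5 [390. 251.] [ 0.4706 -0.3117] [[0.4715, -0.2955], [0.4867, -0.312], [0.4697, -0.3278], [0.4546, -0.3113]]
cap 74.0 [389. 228.] [ 0.5262 -0.3121] [[0.5373, -0.3006], [0.5368, -0.3248], [0.5152, -0.3235], [0.5156, -0.2994]]
cap 69.0 [380. 196.] [ 0.602  -0.2947] [[0.6023, -0.2789], [0.618, -0.2957], [0.6017, -0.3106], [0.5861, -0.2938]]
wood 87.5 [390. 251.] [ 0.4716 -0.2998] [[0.4832, -0.2878], [0.4827, -0.3131], [0.46, -0.3117], [0.4605, -0.2865]]
wood 86.0 [389. 228.] [ 0.5255 -0.2996] [[0.5385, -0.2888], [0.538, -0.312], [0.5126, -0.3104], [0.5131, -0.2873]]
wood 199.0 [257. 210.] [0.5724 0.006 ] [[0.6148, 0.0154], [0.6154, -0.0001], [0.5304, -0.0034], [0.5298, 0.0119]]
wood 83.0 [380. 196.] [ 0.5995 -0.2831] [[0.6115, -0.272], [0.611, -0.2955], [0.5874, -0.2941], [0.5879, -0.2707]]
wood 16.0 [341. 154.] [ 0.7028 -0.1956] [[0.6999, -0.172], [0.7119, -0.1738], [0.7057, -0.2192], [0.6938, -0.2173]]
wood 27.5 [342. 144.] [ 0.725  -0.1991] [[0.7173, -0.1669], [0.7389, -0.1694], [0.7327, -0.2314], [0.7111, -0.2287]]
wood 15.5 [342. 137.] [ 0.7432 -0.2015] [[0.7412, -0.1787], [0.7535, -0.1812], [0.7452, -0.2243], [0.7329, -0.2217]]
foot 80.5 [ 98. 242.] [0.5044 0.3695] [[0.5194, 0.3894], [0.5187, 0.3506], [0.4894, 0.3497], [0.4901, 0.3884]]
foot 23.0 [147. 234.] [0.5222 0.2575] [[0.5102, 0.2638], [0.5355, 0.262], [0.5343, 0.2512], [0.509, 0.2532]]
plate 7644.0 [357. 225.] [ 0.533  -0.2363] [[0.648, -0.1329], [0.6525, -0.3419], [0.4214, -0.3366], [0.417, -0.1339]]
```

View pics/crop1.png

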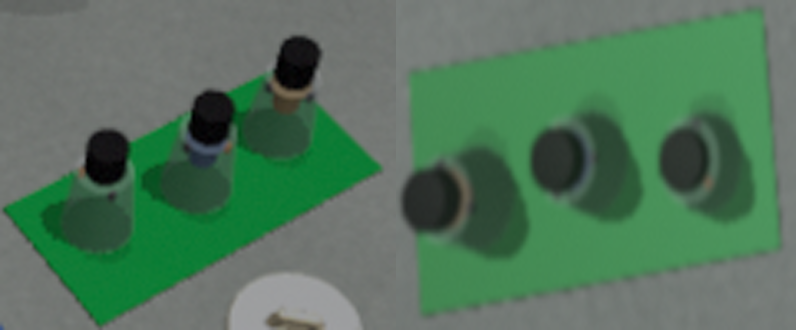

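The crop shows that the nearest cup (lowest y) is empty. The middle cup holds a blue pod and the far cup a brass one. I'll go above the middle cup, turning the fingers to close along x.

```bash
python3 -m handwheel '[[36,-33,0,0,0,-7.5,1],[36,-33,0,0,0,-7.5,1],[36,-33,0,0,0,-7.5,1],[36,-33,0,0,0,-7.5,1],[36,-33,0,0,0,-7.5,1],[36,-33,0,0,0,-7.5,1],[37,-34,0,0,0,-7.5,1],[37,-34,0,0,0,-7.5,1],[37,-34,0,0,0,-7.5,1],[37,-34,0,0,0,-7.5,1]]' 60
python3 - <<'E'
from h import *
print(manip.sense()['tcp_pos'])
im,c=snap('wrist','w1.png')
R=cv2.Rodrigues(np.array(c['rvec']))[0];print(-R.T@np.array(c['tvec']).ravel())
hsv=cv2.cvtColor(im,cv2.COLOR_RGB2HSV)
print(proj(c,[[.522,.27,.113],[.501,.37,.113],[.523,.167,.113]]).round())
m=(hsv[...,2]<50).astype(np.uint8)
for k in cv2.findContours(m,cv2.RETR_EXTERNAL,cv2.CHAIN_APPROX_NONE)[0]:
    if cv2.contourArea(k)>150: (u,v),r=cv2.minEnclosingCircle(k);print(round(u),round(v),round(r),cv2.contourArea(k),ray(c,u,v,.113).round(4))
E
```

```text
t: 1.45
tcp_pos: [0.5231, 0.2694, 0.2312]
tool_rot: [0.707, 0.708, -0.0, -0.0]
force: [0.9, 0.3, -0.5]
finger_gap: 1.001
gripper_force: 0.0
[0.52308684 0.2694012  0.23120682]
[0.52336234 0.34816508 0.3733529 ]
[[252. 183.]
 [228.  76.]
 [252. 270.]]
0 324 27 239.5 [0.2144 0.0903 0.113 ]
251 261 19 898.0 [0.5214 0.1787 0.113 ]
256 370 256 35142.0 [0.5271 0.0152 0.113 ]
255 180 19 401.0 [0.5257 0.2729 0.113 ]
```

View pics/w1.png

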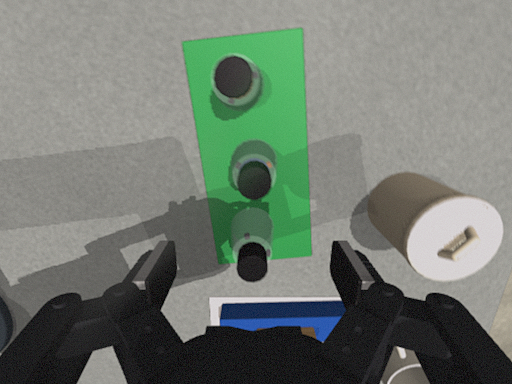

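The wrist view has the middle foot at about (254,180), which gives (0.525, 0.273). I'll descend and grip it.

```bash
python3 -m handwheel '[[1,4,-30,0,0,0,1],[0,0,-40,0,0,0,1],[0,0,-40,0,0,0,1],[0,0,-30,0,0,0,1],[0,0,-10,0,0,0,1],[0,0,0,0,0,0,0],[0,0,0,0,0,0,0],[0,0,0,0,0,0,0],[0,0,0,0,0,0,0],[0,0,0,0,0,0,0]]' 60
```

```text
t: 2.75
tcp_pos: [0.524, 0.275, 0.0829]
tool_rot: [0.705, 0.709, 0.001, 0.001]
force: [-0.8, -0.1, 6.5]
finger_gap: 0.404
gripper_force: 59.4
```

```bash
python3 -m handwheel '[[0,0,40,0,0,0,0],[0,0,50,0,0,0,0],[0,0,50,0,0,0,0],[0,-40,10,0,0,0,0],[0,-55,0,0,0,0,0],[0,-55,0,0,0,0,0],[0,-55,0,0,0,0,0],[10,-55,0,0,0,0,0],[10,-55,0,0,0,0,0],[10,-55,0,0,0,0,0]]'
python3 -m handwheel '[[9,-45,0,0,0,0,0],[9,-45,-10,0,0,0,0],[8,-40,-20,0,0,0,0],[0,0,-30,0,0,0,0],[0,0,-20,0,0,0,0],[0,0,-10,0,0,0,0],[0,0,0,0,0,0,0],[0,0,0,0,0,0,0],[0,0,0,0,0,0,0],[0,0,0,0,0,0,0]]'
```

```text
t: 4.0
tcp_pos: [0.5529, -0.097, 0.2313]
tool_rot: [0.705, 0.709, 0.0, -0.0]
force: [1.5, -0.5, -2.3]
finger_gap: 0.406
gripper_force: 60.4
t: 5.25
tcp_pos: [0.5795, -0.2255, 0.1421]
tool_rot: [0.705, 0.709, 0.0, 0.001]
force: [-0.0, 0.2, -1.7]
finger_gap: 0.403
gripper_force: 60.4
```

```bash
python3 -m handwheel '[[0,0,-8,0,0,0,0],[0,0,-20,0,0,0,0],[0,0,20,0,0,0,0],[0,0,8,0,0,0,0],[0,0,0,0,0,0,0],[0,0,-8,0,0,0,0],[0,0,-20,0,0,0,0],[0,0,20,0,0,0,0],[0,0,8,0,0,0,0],[0,0,0,0,0,0,0]]'
python3 - <<'E'
from h import *
s,c=snap('scene','s1.png'); p=proj(c,[.58,-.225,.09])[0].astype(int);print(p)
t,_=snap('top')
cv2.imwrite('pics/c2.png',cv2.resize(s[p[1]-50:p[1]+50,p[0]-70:p[0]+70],None,fx=4,fy=4,interpolation=cv2.INTER_CUBIC)[:,:,::-1])
E
```

```text
t: 6.5
tcp_pos: [0.5791, -0.2253, 0.1411]
tool_rot: [0.705, 0.709, 0.0, 0.0]
force: [-0.1, 0.1, -2.3]
finger_gap: 0.407
gripper_force: 72.8
[170 199]
```

View pics/c2.png

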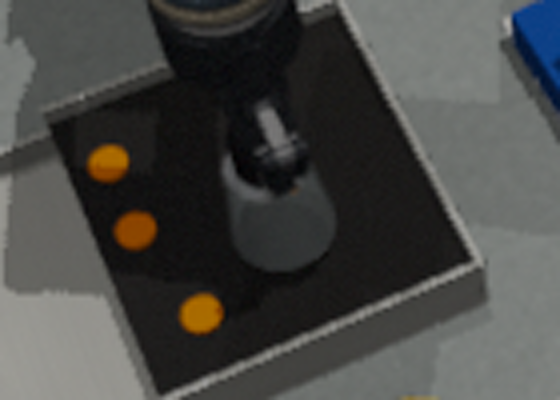

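The cup is over the plate and no pod is visible on it, since the gripper hides the top of the cup. I'll rap more and end the call at the bottom to check that it makes contact.

```bash
python3 -m handwheel '[[0,0,-8,0,0,0,0],[0,0,-22,0,0,0,0],[0,0,22,0,0,0,0],[0,0,8,0,0,0,0],[0,0,-8,0,0,0,0],[0,0,-22,0,0,0,0],[0,0,22,0,0,0,0],[0,0,0,0,0,0,0],[0,0,-22,0,0,0,0],[0,0,0,0,0,0,0]]'
```

```text
t: 7.85
tcp_pos: [0.5806, -0.2265, 0.1143]
tool_rot: [0.705, 0.71, 0.0, 0.002]
force: [-1.7, 1.6, 22.7]
finger_gap: 0.404
gripper_force: 99.8
```

```bash
python3 -m handwheel '[[0,0,22,0,0,0,0],[0,0,0,0,0,0,0],[0,0,-25,0,0,0,0],[0,0,25,0,0,0,0],[0,0,0,0,0,0,0],[0,0,-25,0,0,0,0],[0,0,25,0,0,0,0],[0,0,20,0,0,0,0],[0,0,20,0,0,0,0],[0,0,0,0,0,0,0]]'
python3 - <<'E'
from h import *
s,c=snap('scene','s1.png'); p=proj(c,[.58,-.225,.09])[0].astype(int);print(p)
cv2.imwrite('pics/c3.png',cv2.resize(s[p[1]-60:p[1]+40,p[0]-70:p[0]+70],None,fx=4,fy=4,interpolation=cv2.INTER_CUBIC)[:,:,::-1])
E
```

```text
t: 9.1
tcp_pos: [0.5791, -0.2254, 0.1723]
tool_rot: [0.705, 0.709, -0.0, -0.0]
force: [-0.2, 0.1, -2.0]
finger_gap: 0.406
gripper_force: 82.2
[170 199]
```

View pics/c3.png

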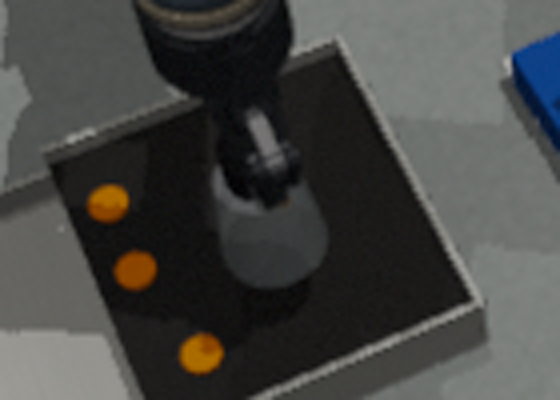

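No pod is visible yet. Reversing at once probably cuts the rap short, so I'll hold each one for a row.

```bash
python3 -m handwheel '[[0,0,-38,0,0,0,0],[0,0,-26,0,0,0,0],[0,0,0,0,0,0,0],[0,0,26,0,0,0,0],[0,0,0,0,0,0,0],[0,0,-26,0,0,0,0],[0,0,0,0,0,0,0],[0,0,26,0,0,0,0],[0,0,-26,0,0,0,0],[0,0,0,0,0,0,0]]'
python3 - <<'E'
from h import *
print(manip.sense()['force'])
E
python3 -m handwheel '[[0,0,26,0,0,0,0],[0,0,0,0,0,0,0],[0,0,-26,0,0,0,0],[0,0,0,0,0,0,0],[0,0,30,0,0,0,0],[0,0,30,0,0,0,0],[0,0,20,0,0,0,0],[0,0,0,0,0,0,0],[0,0,0,0,0,0,0],[0,0,0,0,0,0,0]]'
python3 - <<'E'
from h import *
for n in('scene','top'):
    s,c=snap(n,n+'_9.png'); p=proj(c,[.58,-.225,.06])[0]
    hsv=cv2.cvtColor(s,cv2.COLOR_RGB2HSV)
    m=((hsv[...,0]>100)&(hsv[...,0]<130)&(hsv[...,1]>60)&(hsv[...,2]>40)).astype(np.uint8)
    for k in cv2.findContours(m,cv2.RETR_EXTERNAL,cv2.CHAIN_APPROX_NONE)[0]:
        if cv2.contourArea(k)>12: u=k.reshape(-1,2).mean(0);print(n,p.round(),u.round(),cv2.contourArea(k),ray(c,*u,.06).round(3))
E
```

```text
t: 10.4
tcp_pos: [0.5822, -0.2268, 0.1141]
tool_rot: [0.705, 0.709, 0.001, 0.004]
force: [-2.3, 2.5, 31.9]
finger_gap: 0.407
gripper_force: 110.8
[-2.32792907  2.46637177 31.91275596]
t: 11.65
tcp_pos: [0.5781, -0.2248, 0.1871]
tool_rot: [0.705, 0.709, -0.0, -0.002]
force: [-0.0, 0.7, -1.4]
finger_gap: 0.402
gripper_force: 80.0
scene [172. 206.] [252. 179.] 1027.0 [ 0.599 -0.007  0.06 ]
scene [172. 206.] [140. 132.] 19.5 [ 0.318 -0.217  0.06 ]
scene [172. 206.] [318. 126.] 76.0 [0.523 0.245 0.06 ]
scene [172. 206.] [139. 112.] 150.0 [ 0.247 -0.195  0.06 ]
scene [172. 206.] [103.  85.] 175.5 [ 0.097 -0.258  0.06 ]
scene [172. 206.] [166.  71.] 45.0 [ 0.124 -0.066  0.06 ]
scene [172. 206.] [184.  61.] 270.5 [0.105 0.001 0.06 ]
scene [172. 206.] [199.  47.] 70.0 [0.067 0.069 0.06 ]
scene [172. 206.] [147.  68.] 2097.5 [ 0.085 -0.114  0.06 ]
scene [172. 206.] [164.   4.] 92.0 [-0.185  0.045  0.06 ]
scene [172. 206.] [116.  24.] 543.5 [-0.158 -0.135  0.06 ]
top [353. 206.] [406. 380.] 15.5 [ 0.181 -0.324  0.06 ]
top [353. 206.] [382. 378.] 46.0 [ 0.185 -0.27   0.06 ]
top [353. 206.] [386. 367.] 35.0 [ 0.209 -0.28   0.06 ]
top [353. 206.] [398. 362.] 44.0 [ 0.219 -0.309  0.06 ]
top [353. 206.] [440. 365.] 1063.0 [ 0.211 -0.404  0.06 ]
top [353. 206.] [444. 343.] 23.5 [ 0.26  -0.418  0.06 ]
top [353. 206.] [427. 340.] 20.5 [ 0.268 -0.379  0.06 ]
top [353. 206.] [405. 321.] 64.5 [ 0.311 -0.331  0.06 ]
top [353. 206.] [373. 344.] 229.0 [ 0.261 -0.254  0.06 ]
top [353. 206.] [424. 307.] 41.5 [ 0.34  -0.377  0.06 ]
top [353. 206.] [416. 295.] 52.5 [ 0.368 -0.361  0.06 ]
top [353. 206.] [441. 304.] 138.0 [ 0.347 -0.417  0.06 ]
top [353. 206.] [152. 244.] 70.0 [0.498 0.256 0.06 ]
top [353. 206.] [257. 212.] 1624.5 [0.57  0.006 0.06 ]
```

```bash
python3 - <<'E'
from h import *
a=cv2.imread('pics/scene_9.png')
A=cv2.resize(a[80:190,265:395],(480,406),interpolation=cv2.INTER_CUBIC);b=cv2.resize(a[150:240,125:225],(320,288),interpolation=cv2.INTER_CUBIC)
o=np.zeros((406,800,3),np.uint8);o[:,:480]=A;o[:288,480:]=b
cv2.imwrite('pics/c4.png',o)
E
```

```text
(no output)
```

View pics/c4.png

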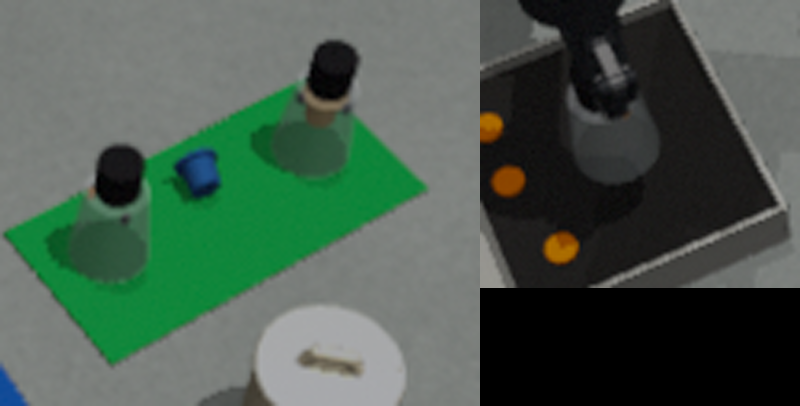

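The blue pod has dropped onto the mat, near (200,172) in the crop. It must have been jolted loose when I gripped and lifted the cup. I'll put the empty cup back clear of the pod, then pick the pod up and put it on the plate. The next cup gets gentler handling.

```bash
python3 -m handwheel '[[0,10,43,0,0,0,0],[-4,50,0,0,0,0,0],[-4,55,0,0,0,0,0],[-4,55,0,0,0,0,0],[-4,55,0,0,0,0,0],[-4,55,0,0,0,0,0],[-3,55,0,0,0,0,0],[0,55,0,0,0,0,0],[0,55,0,0,0,0,0],[0,55,0,0,0,0,0]]' 40
python3 -m handwheel '[[0,10,0,0,0,0,0],[0,0,-20,0,0,0,0],[0,0,-40,0,0,0,0],[0,0,-40,0,0,0,0],[0,0,-25,0,0,0,0],[0,0,-13,0,0,0,0],[0,0,-5,0,0,0,0],[0,0,-5,0,0,0,0],[0,0,0,0,0,0,0],[0,0,0,0,0,0,0]]'
python3 - <<'E'
from h import *
s,c=snap('scene'); hsv=cv2.cvtColor(s,cv2.COLOR_RGB2HSV)
m=((hsv[...,0]>100)&(hsv[...,0]<130)&(hsv[...,1]>60)&(hsv[...,2]>30)).astype(np.uint8)
for k in cv2.findContours(m,cv2.RETR_EXTERNAL,cv2.CHAIN_APPROX_NONE)[0]:
    u=k.reshape(-1,2).mean(0)
    if cv2.contourArea(k)>12 and 300<u[0]<340: print(u,ray(c,*u,.018).round(3))
print(ray(c,265+97/480*130,80+260/406*110,.004),ray(c,265+315/480*130,80+145/406*110,.03))
E
```

```text
t: 13.0
tcp_pos: [0.5559, 0.2764, 0.2319]
tool_rot: [0.705, 0.709, -0.0, 0.0]
force: [0.1, -1.0, -1.8]
finger_gap: 0.403
gripper_force: 80.0
t: 14.25
tcp_pos: [0.5566, 0.2849, 0.0851]
tool_rot: [0.705, 0.709, 0.001, 0.0]
force: [-0.7, -0.1, -2.1]
finger_gap: 0.408
gripper_force: 80.0
[318.4375 126.0625] [0.495 0.268 0.018]
[317.03636364  11.16363636] [0.037 0.541 0.018]
[0.52933346 0.15729345 0.004     ] [0.52326461 0.36032983 0.03      ]
```

```bash
python3 -m handwheel '[[0,0,-2,0,0,0,0],[0,0,-2,0,0,0,0],[0,0,-2,0,0,0,0],[0,0,0,0,0,0,0],[0,0,0,0,0,0,0.6],[0,0,0,0,0,0,1],[0,0,0,0,0,0,1],[0,0,0,0,0,0,1],[0,0,40,0,0,0,1],[0,0,60,0,0,0,1]]'
python3 -m handwheel '[[-20,0,30,0,0,0,1],[-30,-10,0,0,0,0,1],[-6,-6,0,0,0,0,1],[0,0,0,0,0,0,1],[0,0,0,0,0,0,1],[0,0,0,0,0,0,1],[0,0,0,0,0,0,1],[0,0,0,0,0,0,1],[0,0,0,0,0,0,1],[0,0,0,0,0,0,1]]'
python3 - <<'E'
from h import *
print(manip.sense()['tcp_pos'])
im,c=snap('wrist','w2.png');print(proj(c,[[.495,.268,.018],[.505,.37,.113],[.556,.285,.113]]).round())
hsv=cv2.cvtColor(im,cv2.COLOR_RGB2HSV)
m=((hsv[...,0]>100)&(hsv[...,0]<130)&(hsv[...,1]>90)&(hsv[...,2]>30)).astype(np.uint8)
for k in cv2.findContours(m,cv2.RETR_EXTERNAL,cv2.CHAIN_APPROX_NONE)[0]:
    if cv2.contourArea(k)>100: r=cv2.minAreaRect(k);print(r,ray(c,*r[0],.018).round(3))
E
```

```text
t: 15.55
tcp_pos: [0.5546, 0.2841, 0.1771]
tool_rot: [0.705, 0.709, -0.002, -0.001]
force: [1.5, 1.0, -0.0]
finger_gap: 0.997
gripper_force: 0.0
t: 16.8
tcp_pos: [0.5001, 0.2687, 0.2083]
tool_rot: [0.705, 0.709, 0.0, 0.0]
force: [0.2, -0.3, -0.2]
finger_gap: 0.999
gripper_force: 0.0
[0.5001059  0.26867724 0.20834278]
[[249. 168.]
 [259.  73.]
 [314. 174.]]
((289.0, 324.5), (27.0, 112.0), 90.0) [0.558 0.017 0.018]
((252.43821716308594, 169.30294799804688), (22.855560302734375, 27.227256774902344), 4.398705005645752) [0.5   0.266 0.018]
```

View pics/w2.png

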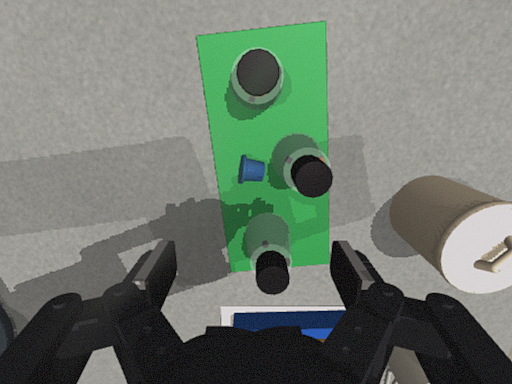

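The pod lies on its side at (252,169), which is (0.500, 0.266), with its flange toward -x. Cup_b is too close for the gripper body, so I'll shift the cup to about (0.570, 0.310) first.

```bash
python3 -m handwheel '[[30,10,0,0,0,0,1],[26,6,-30,0,0,0,1],[0,0,-50,0,0,0,1],[0,0,-35,0,0,0,1],[0,0,-10,0,0,0,1],[0,0,0,0,0,0,0],[0,0,0,0,0,0,0],[0,0,0,0,0,0,0],[0,0,0,0,0,0,0],[0,0,4,0,0,0,0]]' 30
python3 -m handwheel '[[5,9,4,0,0,0,0],[5,9,0,0,0,0,0],[4,8,0,0,0,0,0],[0,0,-4,0,0,0,0],[0,0,-4,0,0,0,0],[0,0,-1,0,0,0,0],[0,0,0,0,0,0,0.6],[0,0,0,0,0,0,1],[0,0,0,0,0,0,1],[0,0,20,0,0,0,1]]'
python3 -m handwheel '[[0,0,40,0,0,9,1],[0,0,50,0,0,9,1],[-20,-10,30,0,0,9,1],[-25,-15,0,0,0,9,1],[-25,-20,0,0,0,9,1],[0,0,0,0,0,9,0.6],[0,0,0,0,0,9,0.6],[0,0,0,0,0,9,0.6],[0,0,0,0,0,9,0.6],[0,0,0,0,0,9,0.6]]'
python3 - <<'E'
from h import *
print(manip.sense()['tcp_pos'],manip.sense()['q'].round(2))
im,c=snap('wrist','w3.png')
hsv=cv2.cvtColor(im,cv2.COLOR_RGB2HSV)
m=((hsv[...,0]>100)&(hsv[...,0]<130)&(hsv[...,1]>90)&(hsv[...,2]>30)).astype(np.uint8)
for k in cv2.findContours(m,cv2.RETR_EXTERNAL,cv2.CHAIN_APPROX_NONE)[0]:
    if cv2.contourArea(k)>100: r=cv2.minAreaRect(k);print(r,ray(c,*r[0],.02).round(3),[ray(c,*p,.02)[:2].round(3) for p in cv2.boxPoints(r)])
E
```

```text
t: 18.1
tcp_pos: [0.5559, 0.2846, 0.0876]
tool_rot: [0.705, 0.709, -0.0, -0.0]
force: [-0.8, -0.1, -1.6]
finger_gap: 0.41
gripper_force: 30.8
t: 19.35
tcp_pos: [0.5686, 0.31, 0.1009]
tool_rot: [0.705, 0.709, -0.002, -0.001]
force: [0.5, -0.3, 0.1]
finger_gap: 0.999
gripper_force: 0.0
t: 20.6
tcp_pos: [0.5004, 0.2657, 0.2237]
tool_rot: [-0.006, 1.0, 0.0, 0.001]
force: [1.2, -0.2, -1.1]
finger_gap: 0.603
gripper_force: 0.0
[0.50038809 0.26571341 0.22371654] [ 0.29  0.46  1.59 -0.    1.09 -1.29]
((256.0051574707031, 164.5879364013672), (24.663249969482422, 24.956859588623047), 86.633544921875) [0.499 0.268 0.02 ] [array([0.484, 0.251]), array([0.482, 0.283]), array([0.515, 0.286]), array([0.517, 0.253])]
((62.86363983154297, 212.89637756347656), (152.19088745117188, 57.388973236083984), 76.84905242919922) [ 0.571 -0.     0.02 ] [array([ 0.477, -0.039]), array([0.46 , 0.036]), array([0.682, 0.045]), array([ 0.708, -0.045])]
```

View pics/w3.png

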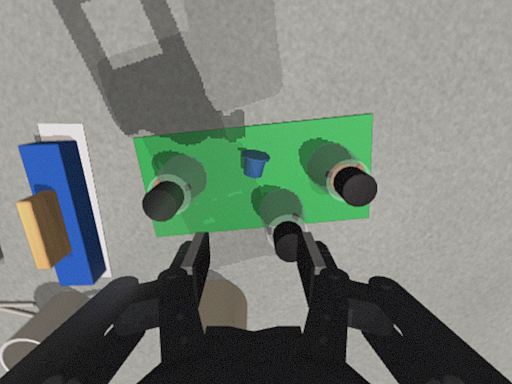

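The pod sits at (254,164), its flange toward -x, with clear room on both sides. I'll grip its body.

```bash
python3 -m handwheel '[[4,1,-50,0,0,0,0.65],[0,0,-60,0,0,0,0.65],[0,0,-50,0,0,0,0.65],[0,0,-30,0,0,0,0.65],[0,0,-15,0,0,0,0.65],[0,0,-8,0,0,0,0.65],[0,0,0,0,0,0,0.2],[0,0,0,0,0,0,0.2],[0,0,0,0,0,0,0.2],[0,0,0,0,0,0,0.2]]' 30
```

```text
t: 21.9
tcp_pos: [0.505, 0.267, 0.0104]
tool_rot: [-0.003, 1.0, 0.0, 0.001]
force: [-0.6, 0.5, 5.0]
finger_gap: 0.334
gripper_force: 28.8
```

```bash
python3 -m handwheel '[[0,0,40,0,0,0,0.2],[0,0,55,0,0,0,0.2],[0,-10,55,0,0,0,0.2],[5,-50,20,0,0,0,0.2],[8,-60,0,0,0,0,0.2],[8,-60,0,0,0,0,0.2],[8,-60,0,0,0,0,0.2],[8,-60,0,0,0,0,0.2],[8,-60,0,0,0,0,0.2],[8,-60,0,0,0,0,0.2]]'
python3 -m handwheel '[[8,-50,-10,0,0,0,0.2],[9,-32,-40,0,0,0,0.2],[0,0,-40,0,0,0,0.2],[0,0,-25,0,0,0,0.2],[0,0,-12,0,0,0,0.2],[0,0,-5,0,0,0,0.2],[0,0,0,0,0,0,0.2],[0,0,0,0,0,0,0.2],[0,0,0,0,0,0,0.2],[0,0,0,0,0,0,0.2]]'
```

```text
t: 23.15
tcp_pos: [0.5568, -0.1552, 0.1792]
tool_rot: [-0.003, 1.0, 0.0, -0.0]
force: [0.6, 0.5, -0.9]
finger_gap: 0.338
gripper_force: 28.9
t: 24.4
tcp_pos: [0.5743, -0.2355, 0.0479]
tool_rot: [-0.003, 1.0, -0.0, 0.0]
force: [0.2, -0.1, -0.1]
finger_gap: 0.338
gripper_force: 28.9
```

```bash
python3 -m handwheel '[[0,0,-1,0,0,0,0.2],[0,0,0,0,0,0,0.4],[0,0,0,0,0,0,0.5],[0,0,0,0,0,0,0.6],[0,0,0,0,0,0,0.6],[0,0,20,0,0,0,0.6],[0,0,40,0,0,0,0.6],[0,0,60,0,0,0,0.6],[0,50,40,0,0,-9,1],[0,55,0,0,0,-9,1]]'
python3 -m handwheel '[[-5,55,0,0,0,-9,1],[-8,55,0,0,0,-9,1],[-8,55,0,0,0,-9,1],[-8,55,0,0,0,-9,1],[-8,55,0,0,0,-9,1],[-8,55,0,0,0,-9,1],[-8,55,0,0,0,-9,1],[-8,55,0,0,0,-9,1],[-8,50,0,0,0,0,1],[0,0,0,0,0,0,1]]'
python3 - <<'E'
from h import *
print(manip.sense()['tcp_pos'])
im,c=snap('wrist','w4.png');t,ct=snap('top','top4.png')
hsv=cv2.cvtColor(im,cv2.COLOR_RGB2HSV)
m=(hsv[...,2]<50).astype(np.uint8)
for k in cv2.findContours(m,cv2.RETR_EXTERNAL,cv2.CHAIN_APPROX_NONE)[0]:
    if 150<cv2.contourArea(k)<4000: (u,v),r=cv2.minEnclosingCircle(k);print(round(u),round(v),round(r),cv2.contourArea(k),ray(c,u,v,.113).round(4))
o=np.zeros((384,800,3),np.uint8);o[:,:512]=im;o[:300,512:]=cv2.resize(t[170:285,300:410],(288,300),interpolation=cv2.INTER_CUBIC)
cv2.imwrite('pics/c5.png',o[:,:,::-1])
E
```

```text
t: 25.65
tcp_pos: [0.577, -0.1324, 0.2112]
tool_rot: [0.157, 0.988, -0.001, 0.006]
force: [1.1, 0.0, 0.1]
finger_gap: 0.989
gripper_force: 0.0
t: 26.9
tcp_pos: [0.5041, 0.362, 0.2068]
tool_rot: [0.703, 0.711, 0.001, 0.0]
force: [-0.1, -0.7, 1.1]
finger_gap: 1.0
gripper_force: 0.0
[0.50411945 0.36203371 0.20682625]
252 179 20 467.5 [0.504  0.3741 0.113 ]
```

View pics/c5.png

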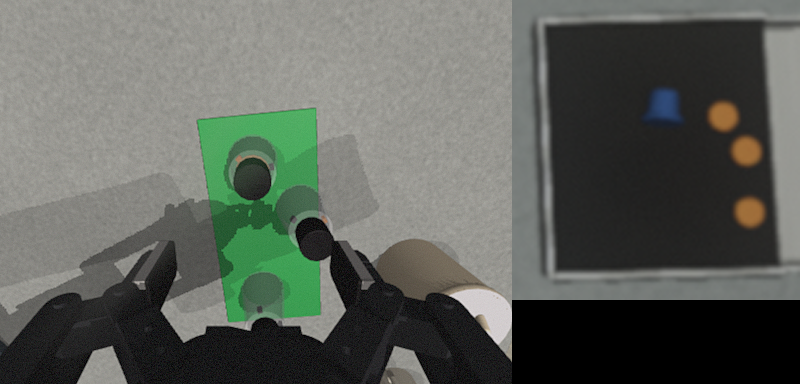

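A cap has moved next to another one, near crop (723,115). That is the expected disturbance and does no harm. The blue pod lies on the plate. Cup_c's foot is at (252,179), which is (0.504, 0.374). I'll grip it gently.

```bash
python3 -m handwheel '[[0,6,-30,0,0,0,1],[0,6,-40,0,0,0,1],[0,0,-30,0,0,0,1],[0,0,-15,0,0,0,1],[0,0,-5,0,0,0,1],[0,0,0,0,0,0,0.8],[0,0,0,0,0,0,0.6],[0,0,0,0,0,0,0.5],[0,0,0,0,0,0,0.45],[0,0,0,0,0,0,0.4]]' 30
python3 -m handwheel '[[0,0,0,0,0,0,0.35],[0,0,0,0,0,0,0.3],[0,0,0,0,0,0,0.2],[0,0,0,0,0,0,0],[0,0,0.5,0,0,0,0],[0,0,1,0,0,0,0],[0,0,2,0,0,0,0],[0,0,3,0,0,0,0],[0,0,5,0,0,0,0],[0,0,7,0,0,0,0]]'
```

```text
t: 28.25
tcp_pos: [0.5049, 0.3706, 0.0859]
tool_rot: [0.705, 0.709, 0.0, -0.0]
force: [-1.2, 0.0, 3.0]
finger_gap: 0.408
gripper_force: 29.6
t: 29.5
tcp_pos: [0.5051, 0.3704, 0.1041]
tool_rot: [0.705, 0.709, -0.0, -0.0]
force: [-0.4, 0.2, -2.0]
finger_gap: 0.413
gripper_force: 30.0
```

```bash
cat > brass.py <<'E'
from h import *
print(manip.sense()['tcp_pos'])
for n in ('scene','top'):
    s,c=snap(n,'b_%s.png'%n); hsv=cv2.cvtColor(s,cv2.COLOR_RGB2HSV)
    m=((hsv[...,0]>5)&(hsv[...,0]<22)&(hsv[...,1]>60)&(hsv[...,2]>60)).astype(np.uint8)
    for k in cv2.findContours(m,cv2.RETR_EXTERNAL,cv2.CHAIN_APPROX_NONE)[0]:
        u=k.reshape(-1,2).mean(0)
        if cv2.contourArea(k)>=6 and u[1]>70: print(n,u.round(),cv2.contourArea(k),ray(c,*u,.05).round(3), s[int(u[1]),int(u[0])])
E
python3 brass.py
```

```text
[0.50507622 0.37041147 0.10413262]
scene [145. 213.] 79.5 [ 0.564 -0.293  0.05 ] [163 101   0]
scene [133. 206.] 75.0 [ 0.531 -0.312  0.05 ] [164 102   0]
scene [127. 189.] 70.5 [ 0.475 -0.312  0.05 ] [163 100   0]
scene [252. 168.] 171.5 [0.562 0.013 0.05 ] [163 141  87]
scene [352. 104.] 33.5 [0.489 0.385 0.05 ] [116 102  79]
top [390. 251.] 115.5 [ 0.471 -0.31   0.05 ] [160 111  58]
top [389. 227.] 111.0 [ 0.526 -0.311  0.05 ] [161 111  59]
top [380. 214.] 113.0 [ 0.559 -0.292  0.05 ] [162 112  59]
top [255. 202.] 42.5 [0.593 0.011 0.05 ] [167 150 109]
```

The brass pod is still in the cup. I'll carry it smoothly to the plate.

```bash
python3 -m handwheel '[[0,0,10,0,0,0,0],[0,0,14,0,0,0,0],[0,0,18,0,0,0,0],[0,-5,22,0,0,0,0],[0,-12,22,0,0,0,0],[0,-20,18,0,0,0,0],[0,-28,14,0,0,0,0],[0,-34,8,0,0,0,0],[0,-40,3,0,0,0,0],[0,-40,0,0,0,0,0]]' 45
python3 -m handwheel '[[0,-40,0,0,0,0,0],[0,-40,0,0,0,0,0],[-2,-40,0,0,0,0,0],[-2,-40,0,0,0,0,0],[-2,-40,0,0,0,0,0],[-2,-40,0,0,0,0,0],[-2,-40,0,0,0,0,0],[-2,-40,0,0,0,0,0],[-2,-36,0,0,0,0,0],[-2,-28,0,0,0,0,0]]'
python3 -m handwheel '[[0,-20,-4,0,0,0,0],[0,-14,-10,0,0,0,0],[0,-8,-16,0,0,0,0],[0,0,-16,0,0,0,0],[0,0,-14,0,0,0,0],[0,0,-12,0,0,0,0],[0,0,-10,0,0,0,0],[0,0,-4,0,0,0,0],[0,0,0,0,0,0,0],[0,0,0,0,0,0,0]]'
python3 brass.py
```

```text
t: 30.85
tcp_pos: [0.5048, 0.1891, 0.234]
tool_rot: [0.705, 0.709, 0.0, 0.0]
force: [0.2, -0.1, -0.6]
finger_gap: 0.411
gripper_force: 46.6
t: 32.1
tcp_pos: [0.4879, -0.1948, 0.2336]
tool_rot: [0.706, 0.709, -0.0, 0.0]
force: [0.3, 0.8, -1.0]
finger_gap: 0.41
gripper_force: 46.6
t: 33.35
tcp_pos: [0.4894, -0.2348, 0.1473]
tool_rot: [0.705, 0.709, 0.0, 0.001]
force: [-0.2, 0.0, -1.5]
finger_gap: 0.405
gripper_force: 46.6
[ 0.4894422  -0.23476719  0.14732878]
scene [145. 213.] 79.5 [ 0.564 -0.293  0.05 ] [169  91   0]
scene [134. 206.] 77.5 [ 0.531 -0.312  0.05 ] [169 106   0]
scene [126. 189.] 65.0 [ 0.475 -0.312  0.05 ] [138  68   0]
scene [150. 170.] 20.5 [ 0.446 -0.235  0.05 ] [98 89 74]
scene [253. 169.] 274.5 [0.566 0.012 0.05 ] [165 142  88]
top [362. 249.] 9.0 [ 0.475 -0.243  0.05 ] [97 85 71]
top [380. 210.] 9.0 [ 0.569 -0.292  0.05 ] [89 59 37]
top [259. 218.] 61.0 [0.556 0.002 0.05 ] [170 148 107]
top [255. 202.] 31.5 [0.595 0.011 0.05 ] [167 148 109]
```

```bash
python3 -m handwheel '[[0,0,-11,0,0,0,0],[0,0,-20,0,0,0,0],[0,0,0,0,0,0,0],[0,0,20,0,0,0,0],[0,0,0,0,0,0,0],[0,0,-20,0,0,0,0],[0,0,0,0,0,0,0],[0,0,20,0,0,0,0],[0,0,-20,0,0,0,0],[0,0,0,0,0,0,0]]'
python3 -m handwheel '[[0,0,20,0,0,0,0],[0,0,0,0,0,0,0],[0,0,-20,0,0,0,0],[0,0,0,0,0,0,0],[0,0,20,0,0,0,0],[0,0,20,0,0,0,0],[0,0,20,0,0,0,0],[0,0,0,0,0,0,0],[0,0,0,0,0,0,0],[0,0,0,0,0,0,0]]'
python3 brass.py
```

```text
t: 34.7
tcp_pos: [0.4885, -0.2343, 0.1149]
tool_rot: [0.705, 0.709, -0.0, -0.001]
force: [-1.1, -0.5, -1.4]
finger_gap: 0.408
gripper_force: 78.5
t: 35.95
tcp_pos: [0.4884, -0.2341, 0.1748]
tool_rot: [0.705, 0.709, -0.0, -0.001]
force: [0.8, 0.3, -1.0]
finger_gap: 0.402
gripper_force: 78.6
[ 0.48841588 -0.23406947  0.17477343]
scene [145. 213.] 79.5 [ 0.564 -0.293  0.05 ] [169  90   0]
scene [134. 206.] 77.5 [ 0.531 -0.312  0.05 ] [168 105   0]
scene [127. 190.] 65.5 [ 0.476 -0.312  0.05 ] [137  66   0]
scene [156. 178.] 130.0 [ 0.475 -0.231  0.05 ] [96 83 57]
scene [253. 170.] 270.5 [0.567 0.012 0.05 ] [166 142  88]
top [359. 247.] 169.5 [ 0.48  -0.237  0.05 ] [93 83 62]
top [377. 212.] 36.0 [ 0.564 -0.285  0.05 ] [157  98  53]
top [259. 218.] 68.5 [0.555 0.003 0.05 ] [169 143 104]
top [255. 202.] 31.5 [0.594 0.011 0.05 ] [165 147 110]
```

The brass pod is on the plate at about (0.478, -0.234), and both views agree. Now I'll return cup_c to its place.

```bash
python3 -m handwheel '[[0,0,30,0,0,0,0],[0,30,30,0,0,0,0],[2,55,0,0,0,0,0],[2,60,0,0,0,0,0],[2,60,0,0,0,0,0],[2,60,0,0,0,0,0],[2,60,0,0,0,0,0],[2,60,0,0,0,0,0],[2,60,0,0,0,0,0],[2,60,0,0,0,0,0]]' 40
python3 -m handwheel '[[0,50,0,0,0,0,0],[0,30,0,0,0,0,0],[0,17,-20,0,0,0,0],[0,0,-40,0,0,0,0],[0,0,-40,0,0,0,0],[0,0,-30,0,0,0,0],[0,0,-15,0,0,0,0],[0,0,-5,0,0,0,0],[0,0,-2,0,0,0,0],[0,0,0,0,0,0,0]]'
```

```text
t: 37.3
tcp_pos: [0.5048, 0.2724, 0.2354]
tool_rot: [0.705, 0.709, -0.0, -0.0]
force: [0.2, -0.2, 0.5]
finger_gap: 0.406
gripper_force: 78.6
t: 38.55
tcp_pos: [0.5058, 0.3678, 0.0849]
tool_rot: [0.705, 0.709, 0.001, 0.0]
force: [0.4, 0.0, -1.2]
finger_gap: 0.409
gripper_force: 78.6
```

```bash
python3 -m handwheel '[[0,0,-2,0,0,0,0],[0,0,-2,0,0,0,0],[0,0,-1,0,0,0,0],[0,0,0,0,0,0,0],[0,0,0,0,0,0,0],[0,0,0,0,0,0,0],[0,0,0,0,0,0,0],[0,0,0,0,0,0,0],[0,0,0,0,0,0,0],[0,0,0,0,0,0,0]]'
```

```text
t: 39.8
tcp_pos: [0.5051, 0.3675, 0.0789]
tool_rot: [0.705, 0.709, 0.0, 0.0]
force: [0.2, -1.0, -1.2]
finger_gap: 0.409
gripper_force: 78.6
```

```bash
python3 -m handwheel '[[0,0,-1,0,0,0,0],[0,0,0,0,0,0,0],[0,0,-1,0,0,0,0],[0,0,0,0,0,0,0],[0,0,-1,0,0,0,0],[0,0,0,0,0,0,0],[0,0,-1,0,0,0,0],[0,0,0,0,0,0,0],[0,0,0,0,0,0,0],[0,0,0,0,0,0,0]]'
```

```text
t: 41.05
tcp_pos: [0.5053, 0.3677, 0.0783]
tool_rot: [0.705, 0.709, 0.001, 0.0]
force: [-3.2, -2.3, 18.8]
finger_gap: 0.405
gripper_force: 84.1
```

Cup_c is in contact with the mat. I'll release it, rise, and go above the scraper grip with the fingers turned to close along y.

```bash
python3 -m handwheel '[[0,0,2,0,0,0,0],[0,0,0,0,0,0,0.5],[0,0,0,0,0,0,0.7],[0,0,0,0,0,0,1],[0,0,0,0,0,0,1],[0,0,20,0,0,0,1],[0,0,40,0,0,0,1],[0,0,60,0,0,0,1],[0,-30,10,0,0,9,1],[0,-50,0,0,0,9,1]]'
python3 -m handwheel '[[8,-50,0,0,0,9,1],[8,-50,0,0,0,9,1],[8,-50,0,0,0,9,1],[8,-50,0,0,0,9,1],[8,-40,0,0,0,9,1],[8,-30,0,0,0,9,1],[8,-20,0,0,0,9,1],[8,0,0,0,0,9,1],[0,0,0,0,0,2.4,1],[0,0,0,0,0,0,1]]'
python3 - <<'E'
from h import *
print(manip.sense()['tcp_pos'],manip.sense()['q'].round(2))
im,c=snap('wrist','w6.png');t,ct=snap('top','top6.png');s,_=snap('scene','scene6.png')
for nm,i,cc in(('w',im,c),('t',t,ct)):
    h=cv2.cvtColor(i,cv2.COLOR_RGB2HSV)
    m=((h[...,0]>11)&(h[...,0]<24)&(h[...,1]>60)&(h[...,2]>110)).astype(np.uint8)
    for k in cv2.findContours(m,cv2.RETR_EXTERNAL,cv2.CHAIN_APPROX_NONE)[0]:
        if cv2.contourArea(k)>100: r=cv2.minAreaRect(k);print(nm,np.round(r[0]),r[1],[ray(cc,*p,.082)[:2].round(3) for p in cv2.boxPoints(r)],ray(cc,*r[0],.082).round(4))
o=np.zeros((384,800,3),np.uint8);o[:,:512]=im;o[:300,512:]=cv2.resize(t[170:285,300:410],(288,300),interpolation=cv2.INTER_CUBIC)
cv2.imwrite('pics/c6.png',o[:,:,::-1])
E
```

```text
t: 42.3
tcp_pos: [0.5062, 0.2881, 0.2086]
tool_rot: [0.582, 0.813, 0.002, 0.001]
force: [0.5, -1.0, 0.2]
finger_gap: 1.004
gripper_force: 0.0
t: 43.55
tcp_pos: [0.5689, -0.0026, 0.2065]
tool_rot: [-0.024, 1.0, 0.0, -0.0]
force: [-0.4, 0.1, 0.1]
finger_gap: 1.001
gripper_force: 0.0
[ 0.56893147 -0.00262595  0.20651983] [-0.2   0.48  1.6   0.    1.06 -1.82]
w [262. 185.] (16.86625099182129, 81.12718200683594) [array([ 0.618, -0.002]), array([ 0.529, -0.005]), array([0.529, 0.012]), array([0.617, 0.016])] [0.5711 0.0052 0.082 ]
w [  6. 154.] (21.0, 11.0) [array([ 0.541, -0.256]), array([ 0.54 , -0.245]), array([ 0.562, -0.25 ]), array([ 0.562, -0.262])] [ 0.5509 -0.2534  0.082 ]
w [23. 83.] (44.80000305175781, 34.400001525878906) [array([ 0.477, -0.244]), array([ 0.459, -0.215]), array([ 0.488, -0.197]), array([ 0.508, -0.227])] [ 0.4825 -0.2208  0.082 ]
t [358. 246.] (15.0, 15.0) [array([ 0.501, -0.21 ]), array([ 0.5  , -0.245]), array([ 0.466, -0.243]), array([ 0.467, -0.209])] [ 0.4833 -0.2267  0.082 ]
```

View pics/c6.png

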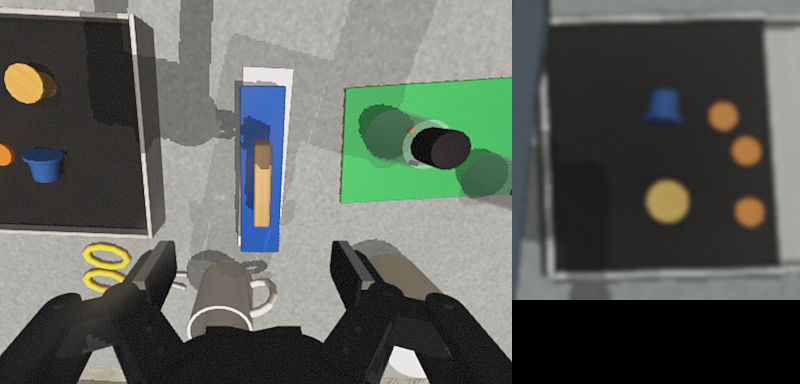

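The wooden grip is centred at (262,185), which is (0.572, 0.0055) at a yaw of about 2.3°. Both pods and all three caps lie on the plate, clear of its +y edge. I'll grip the scraper.

```bash
python3 -m handwheel '[[3,8,-40,0,0,0,1],[0,0,-50,0,0,0,1],[0,0,-40,0,0,0,1],[0,0,-20,0,0,0,1],[0,0,-7,0,0,0,1],[0,0,0,0,0,0,0],[0,0,0,0,0,0,0],[0,0,0,0,0,0,0],[0,0,0,0,0,0,0],[0,0,0,0,0,0,0]]' 80
python3 -m handwheel '[[0,0,20,0,0,0,0],[0,0,40,0,0,0,0],[0,0,40,0,0,0,0],[0,-20,0,0,0,-1.5,0],[0,-40,0,0,0,0,0],[-10,-40,0,0,0,0,0],[-10,-35,0,0,0,0,0],[-10,-25,0,0,0,0,0],[-5,-7,0,0,0,0,0],[0,0,0,0,0,0,0]]'
python3 - <<'E'
from h import *
print(manip.sense()['tcp_pos'])
s,c=snap('scene','s7.png');t,ct=snap('top','t7.png')
h=cv2.cvtColor(t,cv2.COLOR_RGB2HSV);m=((h[...,0]>105)&(h[...,0]<128)&(h[...,1]>120)).astype(np.uint8)
for k in cv2.findContours(m,cv2.RETR_EXTERNAL,cv2.CHAIN_APPROX_NONE)[0]:
    if cv2.contourArea(k)>60: r=cv2.minAreaRect(k);print(np.round(r[0]),r[1:],ray(ct,*r[0],.138).round(4),[ray(ct,*p,.138)[:2].round(3) for p in cv2.boxPoints(r)])
cv2.imwrite('pics/c7.png',np.hstack([cv2.resize(s[140:280,65:265],(400,280)),cv2.resize(t[165:285,290:460],(400,280))])[:,:,::-1])
E
```

```text
t: 44.95
tcp_pos: [0.5725, 0.0055, 0.0506]
tool_rot: [-0.024, 1.0, -0.0, 0.001]
force: [-1.2, 0.8, 4.1]
finger_gap: 0.201
gripper_force: 79.8
t: 46.2
tcp_pos: [0.5361, -0.1615, 0.1488]
tool_rot: [-0.01, 1.0, 0.001, -0.001]
force: [0.8, -0.5, -2.4]
finger_gap: 0.203
gripper_force: 78.9
[ 0.53606343 -0.16153283  0.14883136]
[330. 196.] ((39.0, 23.0), 90.0) [ 0.5947 -0.1564  0.138 ] [array([ 0.638, -0.133]), array([ 0.637, -0.184]), array([ 0.551, -0.18 ]), array([ 0.552, -0.13 ])]
```

View pics/c7.png

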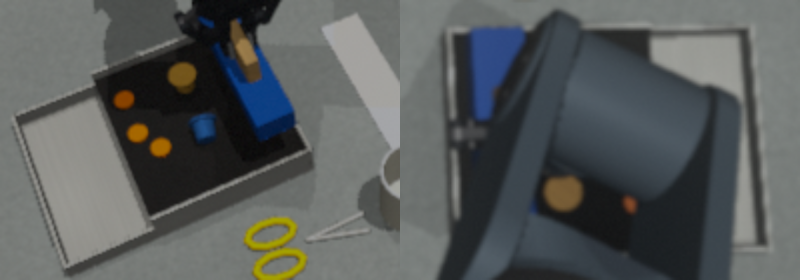

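The scraper hangs over the +y end of the plate with the pods and caps in front of it. I'll shift it 6 mm, lower it and sweep.

```bash
python3 -m handwheel '[[0,-6,0,0,0,0,0],[0,0,-20,0,0,0,0],[0,0,-20,0,0,0,0],[0,0,-10,0,0,0,0],[0,0,-5,0,0,0,0],[0,0,-3,0,0,0,0],[0,0,-1,0,0,0,0],[0,0,-1,0,0,0,0],[0,0,0,0,0,0,0],[0,0,0,0,0,0,0]]'
```

```text
t: 47.55
tcp_pos: [0.5372, -0.1676, 0.0901]
tool_rot: [-0.011, 1.0, -0.0, 0.0]
force: [0.5, -0.2, -2.6]
finger_gap: 0.197
gripper_force: 78.8
```

```bash
python3 -m handwheel '[[0,-5,-1,0,0,0,0],[0,-8,0,0,0,0,0],[0,-8,0,0,0,0,0],[0,-10,0,0,0,0,0],[0,-10,0,0,0,0,0],[1,-10,0,0,0,0,0],[0,-10,0,0,0,0,0],[0,-10,0,0,0,0,0],[0,-10,0,0,0,0,0],[1,-9,0,0,0,0,0]]'
python3 -m handwheel '[[0,-9,0,0,0,0,0],[0,-9,0,0,0,0,0],[0,-9,0,0,0,0,0],[0,-9,0,0,0,0,0],[1,-9,0,0,0,0,0],[0,-9,0,0,0,0,0],[0,-9,0,0,0,0,0],[0,-9,0,0,0,0,0],[0,-7,0,0,0,0,0],[0,0,0,0,0,0,0]]'
cat > chk.py <<'E'
from h import *
print(manip.sense()['tcp_pos'])
s,c=snap('scene','s8.png');t,ct=snap('top','t8.png')
h=cv2.cvtColor(s,cv2.COLOR_RGB2HSV);m=((h[...,1]>70)&(h[...,2]>50)).astype(np.uint8)
for k in cv2.findContours(m,cv2.RETR_EXTERNAL,cv2.CHAIN_APPROX_NONE)[0]:
    u=k.reshape(-1,2).mean(0)
    if cv2.contourArea(k)>8 and 60<u[0]<240 and u[1]>150: print(u.round(),cv2.contourArea(k),s[int(u[1]),int(u[0])],ray(c,*u,.02).round(3))
cv2.imwrite('pics/c8.png',np.hstack([cv2.resize(s[140:280,65:265],(400,280)),cv2.resize(t[165:285,290:460],(400,280))])[:,:,::-1])
E
python3 chk.py
```

```text
t: 48.8
tcp_pos: [0.539, -0.2581, 0.0888]
tool_rot: [-0.011, 1.0, 0.0, -0.0]
force: [-1.1, 0.9, -1.7]
finger_gap: 0.196
gripper_force: 78.8
t: 50.05
tcp_pos: [0.5401, -0.3372, 0.0888]
tool_rot: [-0.01, 1.0, -0.0, 0.0]
force: [0.2, -0.2, -2.1]
finger_gap: 0.2
gripper_force: 78.8
[ 0.5401093  -0.33721841  0.08883431]
[202. 264.] 662.0 [96 88 51] [ 0.743 -0.216  0.02 ]
[108. 253.] 117.0 [ 27  69 119] [ 0.611 -0.413  0.02 ]
[127. 219.] 1045.0 [80 61 35] [ 0.54 -0.34  0.02]
```

View pics/c8.png

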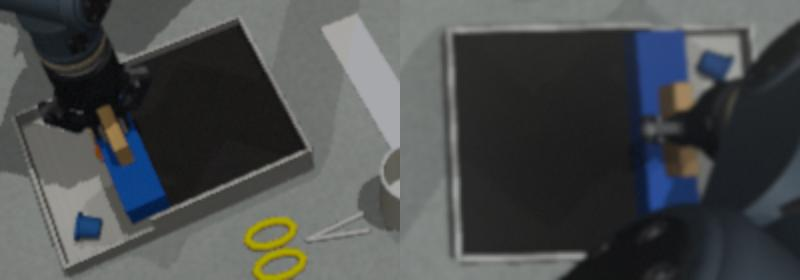

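The plate behind the bar is clear and the blue pod is in the tray. I'll push 15 mm further, draw back along the plate and check.

```bash
python3 -m handwheel '[[0,-5,0,0,0,0,0],[0,-5,0,0,0,0,0],[0,-5,0,0,0,0,0],[0,0,0,0,0,0,0],[0,0,0,0,0,0,0],[0,10,0,0,0,0,0],[0,15,0,0,0,0,0],[0,20,0,0,0,0,0],[0,25,0,0,0,0,0],[0,25,0,0,0,0,0]]'
python3 -m handwheel '[[0,15,0,0,0,0,0],[0,15,0,0,0,0,0],[0,0,0,0,0,0,0],[0,0,0,0,0,0,0],[0,0,0,0,0,0,0],[0,0,0,0,0,0,0],[0,0,0,0,0,0,0],[0,0,0,0,0,0,0],[0,0,0,0,0,0,0],[0,0,0,0,0,0,0]]'
python3 chk.py
```

```text
t: 51.4
tcp_pos: [0.5399, -0.2542, 0.0888]
tool_rot: [-0.011, 1.0, 0.0, -0.0]
force: [0.3, -0.2, -1.2]
finger_gap: 0.196
gripper_force: 79.0
t: 52.65
tcp_pos: [0.5401, -0.2265, 0.0888]
tool_rot: [-0.011, 1.0, 0.0, 0.0]
force: [-0.6, -0.2, -1.4]
finger_gap: 0.202
gripper_force: 79.0
[ 0.54009709 -0.22652034  0.08884701]
[202. 264.] 666.5 [95 87 52] [ 0.743 -0.216  0.02 ]
[108. 254.] 109.5 [ 32  77 131] [ 0.613 -0.414  0.02 ]
[125. 224.] 22.0 [160 106   0] [ 0.552 -0.348  0.02 ]
[115. 208.] 217.5 [127  95  29] [ 0.494 -0.357  0.02 ]
[170. 202.] 950.0 [80 62 37] [ 0.541 -0.223  0.02 ]
```

```bash
python3 - <<'E'
from h import *
s,c=snap('scene');t,ct=snap('top')
for n,i,cc in(('s',s,c),('t',t,ct)):
    h=cv2.cvtColor(i,cv2.COLOR_RGB2HSV);m=((h[...,0]>5)&(h[...,0]<19)&(h[...,1]>150)&(h[...,2]>80)).astype(np.uint8)
    for k in cv2.findContours(m,cv2.RETR_EXTERNAL,cv2.CHAIN_APPROX_NONE)[0]:
        u=k.reshape(-1,2).mean(0)
        if cv2.contourArea(k)>5: print(n,u.round(),cv2.contourArea(k),ray(cc,*u,.008).round(3),ray(cc,*u,.045).round(3))
cv2.imwrite('pics/c9.png',np.hstack([cv2.resize(s[180:270,75:165],(400,400),interpolation=cv2.INTER_CUBIC),cv2.resize(t[170:280,350:460],(400,400),interpolation=cv2.INTER_CUBIC)])[:,:,::-1])
E
```

```text
s [114. 214.] 7.0 [ 0.504 -0.366  0.008] [ 0.528 -0.364  0.045]
s [111. 199.] 30.5 [ 0.456 -0.36   0.008] [ 0.481 -0.358  0.045]
s [327.   4.] 225.0 [0.009 0.603 0.008] [0.05  0.571 0.045]
```

View pics/c9.png

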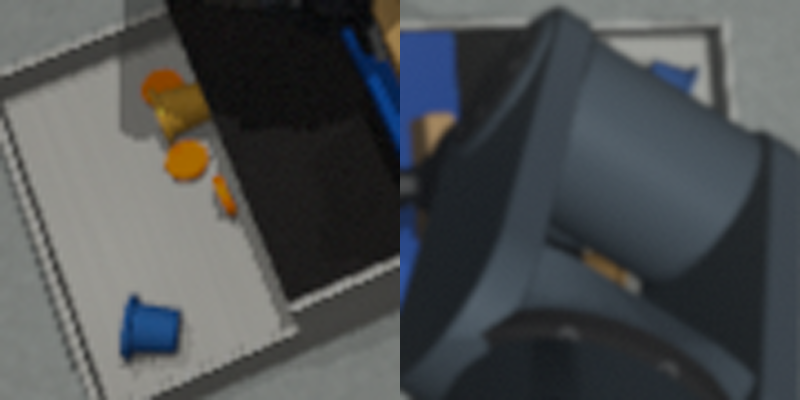

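All three caps and both pods are in the tray: caps at crop (162,88), (187,160) and (225,195), brass pod at (180,108) and blue pod at (150,325). I'll locate the strip and put the scraper back.

```bash
python3 - <<'E'
from h import *
for n in('top','scene'):
    t,c=snap(n);h=cv2.cvtColor(t,cv2.COLOR_RGB2HSV)
    m=((h[...,1]<40)&(h[...,2]>135)).astype(np.uint8)
    for k in cv2.findContours(m,cv2.RETR_EXTERNAL,cv2.CHAIN_APPROX_NONE)[0]:
        if cv2.contourArea(k)>500:
            r=cv2.minAreaRect(k);print(n,np.round(r[0]),np.round(r[1]),ray(c,*r[0],.002).round(3),[ray(c,*p,.002)[:2].round(3) for p in cv2.boxPoints(r)])
E
python3 -m handwheel '[[0,0,20,0,0,0,0],[0,0,30,0,0,0,0],[0,0,40,0,0,0,0],[5,20,10,0,0,0,0],[5,40,0,0,0,0,0],[5,40,0,0,0,0,0],[5,40,0,0,0,0,0],[5,40,0,0,0,0,0],[5,30,0,0,0,0,0],[0,0,0,0,0,1,0]]'
```

```text
top [ 89. 203.] [44. 70.] [0.604 0.437 0.002] [array([0.584, 0.539]), array([0.708, 0.415]), array([0.625, 0.334]), array([0.503, 0.458])]
top [232. 194.] [119. 144.] [0.62  0.071 0.002] [array([0.513, 0.282]), array([0.859, 0.142]), array([ 0.729, -0.145]), array([0.394, 0.005])]
top [159. 132.] [63. 52.] [0.788 0.259 0.002] [array([0.739, 0.353]), array([0.876, 0.329]), array([0.838, 0.165]), array([0.703, 0.191])]
top [287. 125.] [47. 97.] [ 0.8   -0.077  0.002] [array([0.862, 0.052]), array([ 0.867, -0.205]), array([ 0.74 , -0.204]), array([0.735, 0.048])]
top [360.  48.] [44. 62.] [ 1.009 -0.28   0.002] [array([ 0.966, -0.185]), array([ 1.119, -0.275]), array([ 1.053, -0.375]), array([ 0.903, -0.284])]
scene [104. 231.] [72. 47.] [ 0.537 -0.405  0.002] [array([ 0.427, -0.47 ]), array([ 0.42 , -0.349]), array([ 0.642, -0.343]), array([ 0.642, -0.455])]
scene [354. 179.] [34. 40.] [0.693 0.267 0.002] [array([0.619, 0.248]), array([0.67 , 0.351]), array([0.764, 0.285]), array([0.715, 0.187])]
scene [261. 192.] [99. 37.] [0.616 0.014 0.002] [array([ 0.452, -0.018]), array([0.452, 0.095]), array([0.763, 0.042]), array([ 0.757, -0.057])]
t: 54.2
tcp_pos: [0.5689, -0.0129, 0.1876]
tool_rot: [-0.022, 1.0, 0.001, -0.001]
force: [0.1, -0.3, -2.2]
finger_gap: 0.2
gripper_force: 79.0
```

```bash
python3 - <<'E'
from h import *
c=manip.get_calibration('top')
P=np.array([ray(c,*p,.002)[:2] for p in [(245,168.5),(267,168.5),(246,261.5),(269.5,261.5)]]);print(P.round(3),P.mean(0))
im=cv2.imread('pics/top0.png');g=im[...,::-1].astype(int)
for v in(185,210,240): print(v,[(u,g[v,u].tolist()) for u in range(240,275,2)])
E
```

```text
[[ 0.687  0.036]
 [ 0.685 -0.021]
 [ 0.449  0.037]
 [ 0.448 -0.022]] [0.56723894 0.00736641]
185 [(240, [119, 125, 122]), (242, [122, 128, 126]), (244, [133, 137, 141]), (246, [91, 108, 152]), (248, [58, 88, 153]), (250, [58, 88, 153]), (252, [58, 88, 153]), (254, [57, 88, 152]), (256, [57, 87, 152]), (258, [57, 87, 152]), (260, [57, 87, 151]), (262, [57, 87, 152]), (264, [59, 86, 147]), (266, [89, 94, 109]), (268, [102, 106, 104]), (270, [120, 126, 124]), (272, [123, 128, 126]), (274, [122, 127, 124])]
210 [(240, [119, 125, 122]), (242, [119, 124, 122]), (244, [132, 137, 137]), (246, [141, 147, 159]), (248, [69, 95, 152]), (250, [57, 89, 154]), (252, [74, 90, 136]), (254, [148, 131, 101]), (256, [161, 148, 107]), (258, [160, 148, 107]), (260, [129, 115, 92]), (262, [47, 61, 95]), (264, [49, 72, 123]), (266, [58, 83, 136]), (268, [77, 82, 90]), (270, [100, 104, 103]), (272, [123, 128, 126]), (274, [124, 129, 127])]
240 [(240, [119, 124, 122]), (242, [120, 125, 123]), (244, [129, 134, 132]), (246, [158, 162, 164]), (248, [135, 144, 162]), (250, [61, 90, 152]), (252, [58, 89, 154]), (254, [58, 89, 154]), (256, [57, 88, 153]), (258, [58, 88, 153]), (260, [57, 88, 153]), (262, [58, 88, 153]), (264, [57, 88, 152]), (266, [57, 87, 152]), (268, [58, 81, 132]), (270, [76, 80, 83]), (272, [99, 103, 102]), (274, [120, 125, 122])]
```

```bash
python3 -m handwheel '[[0,10,0,0,0,0,0],[0,9,-20,0,0,0,0],[0,0,-40,0,0,0,0],[0,0,-40,0,0,0,0],[0,0,-20,0,0,0,0],[0,0,-10,0,0,0,0],[0,0,-4,0,0,0,0],[0,0,-2,0,0,0,0],[0,0,-1.5,0,0,0,0],[0,0,0,0,0,0,0]]'
```

```text
t: 55.45
tcp_pos: [0.5704, 0.0024, 0.0519]
tool_rot: [-0.02, 1.0, -0.0, 0.0]
force: [0.1, -0.0, -1.9]
finger_gap: 0.198
gripper_force: 78.9
```

```bash
python3 -m handwheel '[[0,2,-1,0,0,0,0],[0,0,-1,0,0,0,0],[0,0,0,0,0,0,0],[0,0,0,0,0,0,0.4],[0,0,0,0,0,0,0.7],[0,0,0,0,0,0,0.8],[0,0,20,0,0,0,0.8],[0,0,40,0,0,0,0.8],[0,0,60,0,0,0,0.8],[0,0,30,0,0,0,0.8]]'
python3 -m handwheel '[[-50,30,20,0,0,0,0.8],[-50,30,0,0,0,0,0.8],[-30,0,0,0,0,0,0.8],[0,0,0,0,0,0,0.8],[0,0,0,0,0,0,0.8],[0,0,0,0,0,0,0.8],[0,0,0,0,0,0,0.8],[0,0,0,0,0,0,0.8],[0,0,0,0,0,0,0.8],[0,0,0,0,0,0,0.8]]'
python3 - <<'E'
from h import *
s,c=snap('scene');t,ct=snap('top')
for n,i,cc in(('s',s,c),('t',t,ct)):
    h=cv2.cvtColor(i,cv2.COLOR_RGB2HSV);H,S,V=[h[...,j] for j in range(3)]
    for nm,m,z in(('orange/brass/wood',(H>5)&(H<24)&(S>90)&(V>80),.01),('blue',(H>100)&(H<130)&(S>110)&(V>60),.038),('black',(V<48),.109)):
        for k in cv2.findContours(m.astype(np.uint8),cv2.RETR_EXTERNAL,cv2.CHAIN_APPROX_NONE)[0]:
            a=cv2.contourArea(k);(u,v),w,_=cv2.minAreaRect(k);p=ray(cc,u,v,z)
            if a>15 and .4<p[0]<.7 and (nm!='black' or (p[1]>.1 and a<1500)): print(n,nm,(round(u),round(v)),a,np.round(w),p.round(3),ray(cc,u,v,.082)[:2].round(3))
E
```

```text
t: 56.7
tcp_pos: [0.5715, 0.0042, 0.2024]
tool_rot: [-0.02, 1.0, -0.0, 0.002]
force: [0.1, -0.2, 0.1]
finger_gap: 0.801
gripper_force: 0.0
t: 57.95
tcp_pos: [0.4401, 0.0644, 0.2193]
tool_rot: [-0.02, 1.0, -0.0, -0.0]
force: [-0.7, -0.1, -1.0]
finger_gap: 0.797
gripper_force: 0.0
s orange/brass/wood (125, 223) 17.0 [9. 3.] [ 0.545 -0.349  0.01 ] [ 0.588 -0.346]
s orange/brass/wood (116, 216) 64.5 [9. 9.] [ 0.513 -0.361  0.01 ] [ 0.558 -0.358]
s orange/brass/wood (114, 202) 126.0 [14. 12.] [ 0.469 -0.355  0.01 ] [ 0.517 -0.352]
s orange/brass/wood (252, 167) 155.5 [31.  6.] [0.534 0.026 0.01 ] [0.577 0.003]
s blue (108, 254) 105.5 [13. 12.] [ 0.622 -0.411  0.038] [ 0.646 -0.406]
s blue (252, 178) 795.0 [72. 20.] [0.584 0.001 0.038] [ 0.609 -0.012]
s black (297, 128) 147.5 [15. 12.] [0.533 0.163 0.109] [0.515 0.177]
s black (348, 122) 159.0 [13. 16.] [0.578 0.298 0.109] [0.561 0.315]
s black (354, 99) 141.5 [12. 15.] [0.516 0.36  0.109] [0.497 0.378]
t orange/brass/wood (405, 244) 255.5 [31. 11.] [ 0.484 -0.363  0.01 ] [ 0.486 -0.335]
t orange/brass/wood (258, 218) 77.5 [ 5. 20.] [0.557 0.003 0.01 ] [0.554 0.003]
t blue (423, 193) 69.0 [11.  8.] [ 0.61  -0.404  0.038] [ 0.605 -0.385]
t blue (258, 213) 1479.0 [82. 19.] [0.569 0.004 0.038] [0.566 0.003]
t black (103, 242) 49.0 [ 8. 12.] [0.505 0.353 0.109] [0.505 0.364]
t black (131, 215) 28.5 [ 6. 13.] [0.565 0.291 0.109] [0.567 0.301]
```

```bash
python3 -c "
from station import manip
print(manip.sign_off())"
```

```text
the job is handed in; nothing more can be done
None
```

The job is handed in after about 58 s of the 210 s allowed, and the final camera check put both pods and all three caps in the tray, the cups back on the mat and the scraper on its strip; the exception is that the blue pod wasn't rapped out, because it came loose onto the mat when I first lifted its cup, so I carried it to the plate with the gripper (the brass one was rapped out there as asked).

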